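# End-float check of a metering pump shaft

### The job

Check the end float of the resin metering pump with the orange hub: push its shaft in until it meets the inner stop, then pull it out until it meets the outer stop, and let go, leaving it pulled fully out. Leave the shafts of the blue and white pumps as they are.

Things in the scene. Friction and masses are not known exactly. Their poses are not given: they have to be found in the camera images.
- shaft_orange (a joint): Position of the orange-hubbed pump's shaft along its axis, m: 0 = fully in (brass collar against the gear case), 0.040 = fully out (collar against the front post). It starts between these, slides with about 3 N of friction, stays where it is left and does not turn. The stops are rigid.
- hub_orange (a point): Centre of the orange plastic hub (level cylinder 32 mm across, 26 mm long) on the front end of the pump's shaft, 62 mm above the bench. Its x axis runs along the shaft, pointing into the pump; its z axis points up. With the shaft fully in, the hub's back face is 18 mm clear of the pump's front post. Nothing is close under or beside the hub.
- hub_blue (a point): Centre of the blue plastic hub (level cylinder 32 mm across, 26 mm long) on the front end of a second pump's shaft, 62 mm above the bench. Its x axis runs along the shaft, pointing into the pump; its z axis points up. A bystander, alike but for the hub. Each pump is fixed to the bench, its 12 mm shaft pointing towards the robot, up to 20 degrees askew.
- hub_white (a point): Centre of the white plastic hub (level cylinder 32 mm across, 26 mm long) on the front end of a third pump's shaft, 62 mm above the bench. Its x axis runs along the shaft, pointing into the pump; its z axis points up. A bystander. Each pump has a grey gear case 76 mm wide, 100 mm high and, before it, a steel post 50 mm wide, 88 mm high that carries the shaft.
Not all that is in view belongs to the job. What is shaped like the part that bears shaft_orange but green or purple is not meant.

How it is judged:
By the outcome, as a careful person would: the job done as asked, in the order asked, and still so for the second after the job is handed in, with the robot touching nothing.
It also fails if it takes over 32 s, if anything falls off the work surface, if the arm or the gripper's body presses on something with over 40 N, if the wrist force passes 120 N, or if a joint passes its speed limit or range.

### The arm

A 6-joint arm with a two-finger parallel gripper is mounted at the origin on the work surface. World frame = base frame: x ahead of the robot, y to its left, z up, the work surface at z = 0. Lengths are in m, angles in rad, forces in N, time in s.
With the tool pointing down it reaches from about 0.25 to 0.775 m from the base axis. Payload 4 kg.
Tool frame: the origin (TCP) lies at the very end of the fingers, on their centre line; the grasp point (between the pads) lies 19 mm behind it; z points along the fingers, y is the line along which they close (so a half turn about z gives the same grasp; the last joint's range is limited). The gripper opens to 94 mm and grips with 3 to 60 N. Pads are 16 mm wide; open, the fingers measure 119 mm over their backs; the gripper's body (75 mm by 177 mm) begins 78 mm behind the grasp point.
Start: joints at [-1.434, 0.087, 1.371, -0, 1.684, -0.103], TCP at [0.131, -0.534, 0.184] pointing down, gripper open.
Joint ranges: [-3.1, 3.1], [-0.76, 2.03], [0.27, 2.55], [-1.08, 4.22], [0.17, 2.65], [-2.57, 2.57]. Speed limits (rad/s): [2.79, 2.79, 3.14, 3.14, 3.14, 3.14].

### API

Orientations are given as a unit quaternion [x, y, z, w].
In Python, from station import env, imaging gives the robot as it stands. The module is installed in compiled form; this text tells all that it offers.
- The arm moves only by the shell command python3 -m crank 'ROWS' [FORCE]. ROWS is JSON, a list of rows, each an object of numbers: "x", "y", "z": the shift along the tool's x, y, z in mm; "rx", "ry", "rz": the turn, a rotation vector about the tool's x, y, z in degrees; "jaw": the finger opening in mm, from 0 to 94. A call has 1 to 5 rows; each row is the pose to reach, as a shift and turn from the pose commanded when the call began, along the tool's axes at that moment; what a row does not reach only later rows make up. A row lasts 1/8 s, in which the tool goes at most 62.5 mm and 10.7 degrees, less where a joint would pass 70% of its speed; a pose out of reach is approached as far as the arm can. A call with a gripper value outside its range is refused whole. The fingers move at their own pace and stop on an object; FORCE is the grip in N (left out, the last holds). Time passes only in rows, so rows that repeat a pose let the fingers close. It gives the time, the measured TCP pose, the force, the opening and the grip force at its end, in the units of the state.
- env.sense(): the state, without advancing time (a new reading comes with each control period).
- imaging.capture(name): name is "side" or "top" or "wrist"; returns the picture (420x560x3 uint8, red, green, blue); there is no depth.
- imaging.camera_info(name): a dict with "fx", "fy", "cx", "cy" (pixels), "cam_to_world" (4x4, takes a point from camera to world coordinates); the wrist camera has in their place "hand_eye" (4x4, takes a point from camera to tool coordinates, whose origin is the TCP and whose axes are the flange's). Camera axes: x right, y down, z forward; pixel columns grow to the right and rows downward; lengths in m; the calibration is good to about 2 mm. A picture is of the moment at which its call begins: read the wrist's pose just before it. camera_info takes no time and is no camera call.
- env.sign_off(): hands the job in; it is judged then, once.
The state is a dict: "time_s": time; "joint_pos": joint angles; "joint_velocities": joint speeds; "joint_torque": joint torques, N m; "tcp_pos": TCP position; "tcp_rot": TCP orientation; "ft_force": force on the tool from outside, world axes, zero at the start; "ft_torque": the same for the moment, N m; "gripper_width": finger opening in m; "grip_force": force on a finger pad.
Only numpy, scipy, OpenCV 4.12 (cv2) and the standard library are available. Lean on these libraries where they do the work, as an engineer would, in place of code of your own. Each camera call takes 0.05 s, during which the arm holds its last target. There are 200 camera calls.

## Working session

There is one attempt and no reset: what is moved stays moved. The work goes in short steps, Python scripts to look and compute and a shell command to move; the robot and the scene stay as the last step left them, time stands still between calls to the robot, and variables do not carry over. Pictures are saved under pics/ and viewed, at most 10 in all, crops included, and the job is handed in when it is done.

```bash
mkdir -p pics; python3 - <<'E'
from station import env, imaging
import cv2, numpy as np
s=env.sense(); print(s['time_s'],s['tcp_pos'],s['tcp_rot'],s['gripper_width'])
for n in('side','top'):
    im=imaging.capture(n); cv2.imwrite(f'pics/{n}0.png',im[:,:,::-1])
    c=imaging.camera_info(n); print(n,c['fx'],c['fy'],c['cx'],c['cy'],np.round(c['cam_to_world'],4).tolist())
E
```

```text
0.0 [ 0.13055427 -0.53368117  0.18251456] [ 9.92818411e-01  1.19626170e-01 -2.12469357e-05 -1.08745803e-03] 0.09398691928869556
side 519.9834112399385 519.9834112399385 287.66078470798726 207.18635686055165 [[0.999, -0.0231, 0.0372, 0.4645], [-0.0436, -0.5972, 0.8009, -0.8], [0.0037, -0.8018, -0.5976, 0.706], [0.0, 0.0, 0.0, 1.0]]
top 456.33193151584214 456.33193151584214 281.1150416951485 206.38447539604616 [[0.0252, -0.9951, 0.0959, 0.4095], [-0.9997, -0.0255, -0.0014, 0.0113], [0.0038, -0.0959, -0.9954, 0.8984], [0.0, 0.0, 0.0, 1.0]]
```

View pics/top0.png

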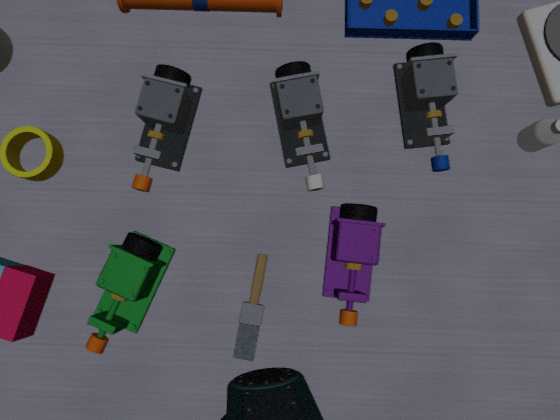

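View pics/side0.png

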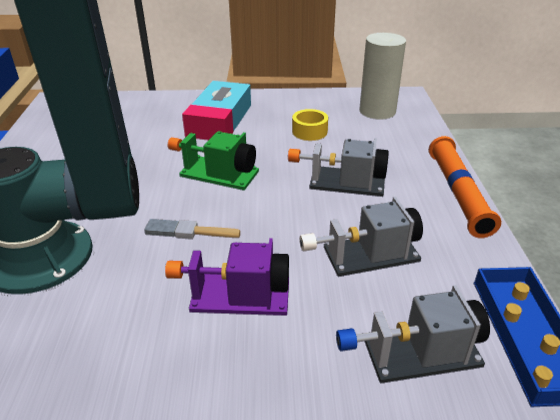

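Three hubs are orange: the grey pump at top (142,183) / side (294,155), the green pump at top (97,343) and the purple pump at top (348,318). Green and purple are excluded, so I choose the grey one. I'll check it in a close crop.

```bash
cat > h.py <<'E'
import numpy as np, cv2
from station import env, imaging
def plane(n,u,v,z):
    c=imaging.camera_info(n);T=np.array(c['cam_to_world'])
    d=T[:3,:3]@[(u-c['cx'])/c['fx'],(v-c['cy'])/c['fy'],1];o=T[:3,3]
    return o+d*(z-o[2])/d[2]
def ray(n,u,v):
    c=imaging.camera_info(n);T=np.array(c['cam_to_world'])
    d=T[:3,:3]@[(u-c['cx'])/c['fx'],(v-c['cy'])/c['fy'],1];return T[:3,3],d/np.linalg.norm(d)
def tri(a,b):
    (o1,d1),(o2,d2)=ray(*a),ray(*b)
    t=np.linalg.lstsq(np.c_[d1,-d2],o2-o1,rcond=None)[0]
    p,q=o1+t[0]*d1,o2+t[1]*d2
    return (p+q)/2,np.linalg.norm(p-q)
E
python3 - <<'E'
import cv2,numpy as np
a=cv2.imread('pics/top0.png')[55:205,100:220]; b=cv2.imread('pics/side0.png')[120:210,270:400]
A=cv2.resize(a,None,fx=4,fy=4,interpolation=2)
B=cv2.resize(b,None,fx=2.4,fy=2.4,interpolation=2)
o=np.zeros((600,800,3),np.uint8); o[:,:480]=A; o[:B.shape[0],485:485+B.shape[1]]=B
cv2.imwrite('pics/crop.png',o)
E
```

```text
(no output)
```

View pics/crop.png

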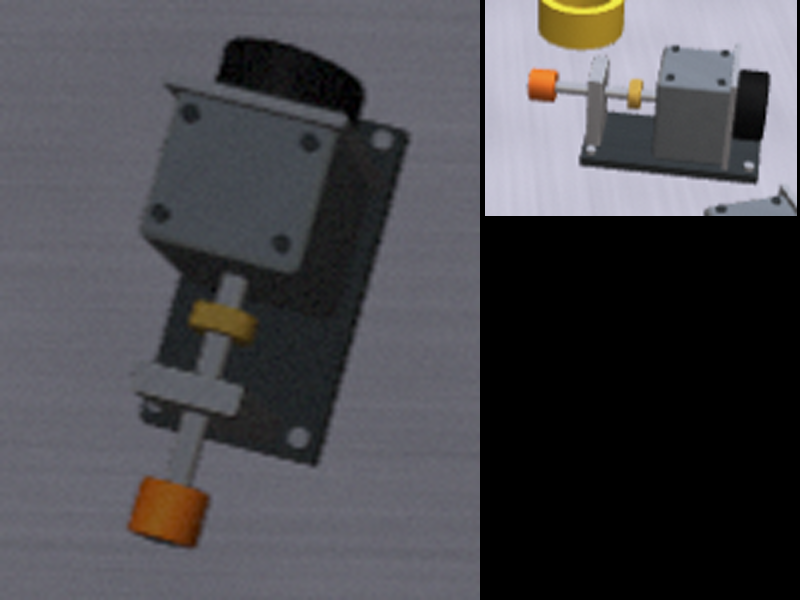

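```bash
python3 - <<'E'
from h import *
f=lambda x,y:(100+x/4-.4,55+y/4-.4)
h=plane('top',*f(168,511),.062); k=plane('top',*f(185,450),.068); c=plane('top',*f(227,285),.068); col=plane('top',*f(223,318),.066)
p1=plane('top',*f(150,420),0)
print('hub',h,'shaft',k,c,'yaws',[np.degrees(np.arctan2(*(q-p)[1::-1])) for p,q in((k,c),(h,c),(h,k),(h,col))])
print(tri(('top',*f(168,511)),('side',270+57/2.4,120+85/2.4)))
a,b=plane('top',*f(317,463),.006),plane('top',*f(408,135),.006)
print('base edge yaw',np.degrees(np.arctan2(*(b-a)[1::-1])))
e1,e2=plane('top',*f(132,528),.062),plane('top',*f(207,548),.062); print('width',np.linalg.norm(e1-e2))
pf=plane('top',*f(190,405),.088);print('post front',pf, np.linalg.norm((pf-h)[:2]))
s=env.sense(); from scipy.spatial.transform import Rotation as R
r=R.from_quat(s['tcp_rot']); d=h-s['tcp_pos']; print(s['tcp_pos'],'tool d',r.inv().apply(d)*1e3, 'yaw',np.degrees(np.arctan2(*r.as_matrix()[1::-1,0])))
E
```

```text
hub [0.52817221 0.26906987 0.062     ] shaft [0.5558474  0.26095076 0.068     ] [0.63390531 0.24563121 0.068     ] yaws [np.float64(-11.103674461887074), np.float64(-12.499072562972101), np.float64(-16.35019274487551), np.float64(-13.547887245784427)]
(array([0.52812185, 0.26895239, 0.06238214]), np.float64(7.604453628904568e-06))
base edge yaw -12.71714440883102
width 0.036061077102358174
post front [0.57288981 0.25378899 0.088     ] 0.047256416271275
[ 0.13050338 -0.53376504  0.18262007] tool d [ 576.92408206 -685.20134366  122.02998438] yaw 13.73713667612538
```

```bash
python3 -m crank '[{"x":50,"y":-31},{"x":100,"y":-62},{"x":150,"y":-93},{"x":200,"y":-124},{"x":250,"y":-155}]' 30; python3 -m crank '[{"x":33,"y":-53},{"x":66,"y":-106},{"x":98,"y":-159},{"x":130,"y":-212},{"x":163,"y":-265}]'; python3 -m crank '[{"x":33,"y":-53,"rz":6},{"x":66,"y":-106,"rz":12},{"x":98,"y":-159,"rz":18},{"x":130,"y":-212,"rz":24},{"x":163,"y":-265,"rz":26.5}]'; python3 -m crank '[{}]'
```

```text
validation failed for argument at $[0]...
validation failed for argument at $[0]...
validation failed for argument at $[0]...
validation failed for argument at $[0]...
```

```bash
python3 -m crank '[{"x":50,"y":-31,"z":0,"rx":0,"ry":0,"rz":0,"jaw":94},{"x":100,"y":-62,"z":0,"rx":0,"ry":0,"rz":0,"jaw":94},{"x":150,"y":-93,"z":0,"rx":0,"ry":0,"rz":0,"jaw":94},{"x":200,"y":-124,"z":0,"rx":0,"ry":0,"rz":0,"jaw":94},{"x":250,"y":-155,"z":0,"rx":0,"ry":0,"rz":0,"jaw":94}]' 30
```

```text
time_s: 0.72
tcp_pos: [0.3375, -0.3227, 0.1832]
tcp_rot: [0.993, 0.119, -0.0, -0.0]
ft_force: [0.5, -0.9, -0.2]
gripper_width: 0.094
grip_force: 0.0
```

```bash
python3 -m crank '[{"x":163,"y":-265,"z":0,"rx":0,"ry":0,"rz":0,"jaw":94},{"x":163,"y":-265,"z":0,"rx":0,"ry":0,"rz":0,"jaw":94},{"x":163,"y":-265,"z":0,"rx":0,"ry":0,"rz":0,"jaw":94},{"x":163,"y":-265,"z":0,"rx":0,"ry":0,"rz":0,"jaw":94},{"x":163,"y":-265,"z":0,"rx":0,"ry":0,"rz":0,"jaw":94}]' 30
python3 -m crank '[{"x":163,"y":-265,"z":0,"rx":0,"ry":0,"rz":26.5,"jaw":94},{"x":163,"y":-265,"z":0,"rx":0,"ry":0,"rz":26.5,"jaw":94},{"x":163,"y":-265,"z":0,"rx":0,"ry":0,"rz":26.5,"jaw":94},{"x":163,"y":-265,"z":0,"rx":0,"ry":0,"rz":26.5,"jaw":94},{"x":163,"y":-265,"z":0,"rx":0,"ry":0,"rz":26.5,"jaw":94}]'
python3 -m crank '[{"x":0,"y":0,"z":0,"rx":0,"ry":0,"rz":0,"jaw":94}]'
python3 - <<'E'
from h import *
from scipy.spatial.transform import Rotation as R
s=env.sense(); im=imaging.capture('wrist'); cv2.imwrite('pics/w1.png',im[:,:,::-1])
r=R.from_quat(s['tcp_rot']);p=np.array(s['tcp_pos'])
print('tool d to hub',r.inv().apply(np.array([.5281,.2690,.062])-p)*1e3,'yaw',np.degrees(np.arctan2(*r.as_matrix()[1::-1,0])))
c=imaging.camera_info('wrist');H=np.array(c['hand_eye']);print(c['fx'],c['cx'],c['cy'],H.round(4).tolist())
E
```

```text
time_s: 1.35
tcp_pos: [0.4321, -0.0262, 0.1834]
tcp_rot: [0.993, 0.12, -0.0, 0.0]
ft_force: [0.9, -0.3, 0.5]
gripper_width: 0.0941
grip_force: 0.0
time_s: 1.98
tcp_pos: [0.5223, 0.2532, 0.1831]
tcp_rot: [0.994, -0.111, -0.0, 0.0]
ft_force: [0.0, -1.2, -0.5]
gripper_width: 0.0938
grip_force: 0.0
time_s: 2.1
tcp_pos: [0.5217, 0.2547, 0.1812]
tcp_rot: [0.994, -0.108, -0.002, 0.0]
ft_force: [0.3, -0.3, -0.5]
gripper_width: 0.094
grip_force: 0.0
tool d to hub [  3.60387858 -15.45475562 119.16255163] yaw -12.447734367569696
325.5720694952929 285.079285398725 210.7850318877608 [[0.0004, -0.9716, -0.2365, 0.0675], [1.0, 0.0003, 0.0005, -0.0006], [-0.0004, -0.2365, 0.9716, -0.2014], [0.0, 0.0, 0.0, 1.0]]
```

View pics/w1.png

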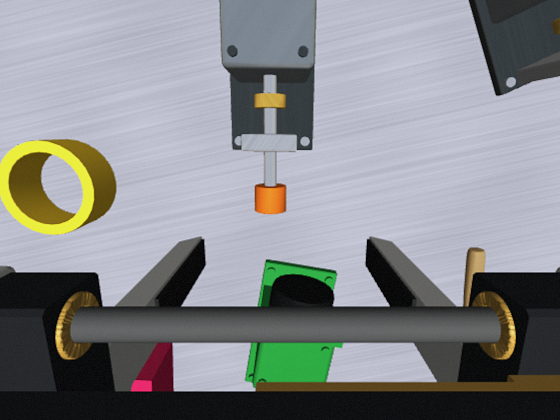

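The wrist view shows the shaft vertical at column 270, so the yaw is aligned. The hub centre is at (270,198), which puts it at tool (3, -15). That agrees with the top-camera estimate. Next I descend.

```bash
python3 -m crank '[{"x":3,"y":-15,"z":0,"rx":0,"ry":0,"rz":0,"jaw":94},{"x":3,"y":-15,"z":50,"rx":0,"ry":0,"rz":0,"jaw":94},{"x":3,"y":-15,"z":100,"rx":0,"ry":0,"rz":0,"jaw":94},{"x":3,"y":-15,"z":138,"rx":0,"ry":0,"rz":0,"jaw":70},{"x":3,"y":-15,"z":138,"rx":0,"ry":0,"rz":0,"jaw":50}]' 30
python3 -m crank '[{"x":0,"y":0,"z":0,"rx":0,"ry":0,"rz":0,"jaw":40},{"x":0,"y":0,"z":0,"rx":0,"ry":0,"rz":0,"jaw":30},{"x":0,"y":0,"z":0,"rx":0,"ry":0,"rz":0,"jaw":20},{"x":0,"y":0,"z":0,"rx":0,"ry":0,"rz":0,"jaw":20},{"x":0,"y":0,"z":0,"rx":0,"ry":0,"rz":0,"jaw":20}]' 30
```

```text
time_s: 2.78
tcp_pos: [0.5258, 0.2632, 0.0422]
tcp_rot: [0.994, -0.112, -0.003, 0.002]
ft_force: [-0.1, -0.3, 0.8]
gripper_width: 0.0775
grip_force: 0.0
time_s: 3.4
tcp_pos: [0.5294, 0.2683, 0.0464]
tcp_rot: [0.994, -0.111, 0.001, -0.003]
ft_force: [1.7, 4.7, -1.7]
gripper_width: 0.028
grip_force: 27.4
```

```bash
python3 -m crank '[{"x":0,"y":0,"z":0,"rx":0,"ry":0,"rz":0,"jaw":20}]' 30; python3 - <<'E'
from h import *
s=env.sense();print(s['tcp_pos'],s['tcp_rot'],s['ft_force'],s['ft_torque'],s['gripper_width'],s['grip_force'])
w=imaging.capture('wrist')[90:390,90:470];t=imaging.capture('side')[90:220,230:400]
w=cv2.resize(w,(480,380));t=cv2.resize(t,(320,245),interpolation=2)
o=np.zeros((380,800,3),np.uint8);o[:,:480]=w;o[:245,480:]=t
cv2.imwrite('pics/g1.png',o[:,:,::-1])
E
```

```text
time_s: 3.52
tcp_pos: [0.5295, 0.2682, 0.0463]
tcp_rot: [0.994, -0.111, 0.001, -0.003]
ft_force: [2.0, 6.2, -0.7]
gripper_width: 0.0276
grip_force: 27.4
[0.52947424 0.26824358 0.046322  ] [ 0.99383587 -0.11081146  0.00120608 -0.00310188] [ 1.95050408  6.15686996 -0.72240126] [ 1.25248794 -0.45876534 -0.04531912] 0.02759099840469632 27.446043491363525
```

View pics/g1.png

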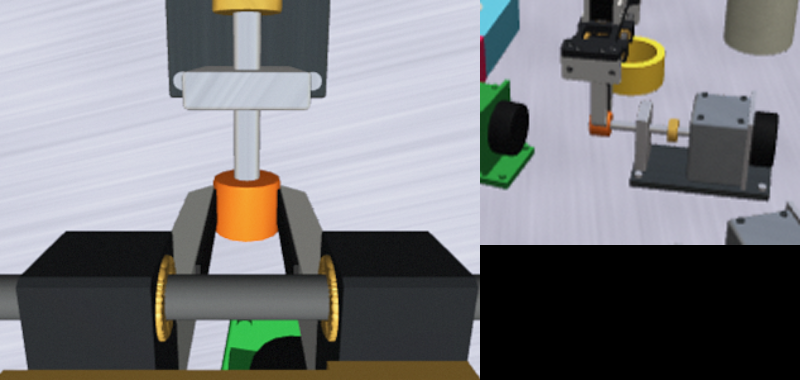

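The fingers are on the hub, but the opening reads 27.6 mm against 32 and orange shows below the tips. The grip is probably a bit high, so I'll regrip 6 mm lower.

```bash
python3 -m crank '[{"x":0,"y":0,"z":0,"rx":0,"ry":0,"rz":0,"jaw":50},{"x":0,"y":0,"z":0,"rx":0,"ry":0,"rz":0,"jaw":50},{"x":0,"y":-1,"z":6,"rx":0,"ry":0,"rz":0,"jaw":50},{"x":0,"y":-1,"z":6,"rx":0,"ry":0,"rz":0,"jaw":50}]' 40
python3 -m crank '[{"x":0,"y":0,"z":0,"rx":0,"ry":0,"rz":0,"jaw":20},{"x":0,"y":0,"z":0,"rx":0,"ry":0,"rz":0,"jaw":20},{"x":0,"y":0,"z":0,"rx":0,"ry":0,"rz":0,"jaw":20},{"x":0,"y":0,"z":0,"rx":0,"ry":0,"rz":0,"jaw":20}]' 40
```

```text
time_s: 4.12
tcp_pos: [0.5279, 0.2657, 0.0385]
tcp_rot: [0.994, -0.111, -0.001, 0.001]
ft_force: [0.3, 0.7, -1.5]
gripper_width: 0.0499
grip_force: 0.0
time_s: 4.62
tcp_pos: [0.5292, 0.2684, 0.0396]
tcp_rot: [0.994, -0.111, 0.001, -0.002]
ft_force: [2.1, 5.0, -2.5]
gripper_width: 0.0306
grip_force: 40.0
```

```bash
python3 -m crank '[{"x":3,"y":-2,"z":0,"rx":0,"ry":0,"rz":0,"jaw":20},{"x":6,"y":-2,"z":0,"rx":0,"ry":0,"rz":0,"jaw":20},{"x":9,"y":-2,"z":0,"rx":0,"ry":0,"rz":0,"jaw":20},{"x":12,"y":-2,"z":0,"rx":0,"ry":0,"rz":0,"jaw":20},{"x":12,"y":-2,"z":0,"rx":0,"ry":0,"rz":0,"jaw":20}]' 40
python3 -m crank '[{"x":2,"y":0,"z":0,"rx":0,"ry":0,"rz":0,"jaw":20},{"x":4,"y":0,"z":0,"rx":0,"ry":0,"rz":0,"jaw":20},{"x":6,"y":0,"z":0,"rx":0,"ry":0,"rz":0,"jaw":20},{"x":6,"y":0,"z":0,"rx":0,"ry":0,"rz":0,"jaw":20}]' 40
```

```text
time_s: 5.25
tcp_pos: [0.5413, 0.2656, 0.0396]
tcp_rot: [0.994, -0.111, 0.0, -0.0]
ft_force: [-1.3, 2.2, -0.6]
gripper_width: 0.0308
grip_force: 40.0
time_s: 5.75
tcp_pos: [0.5453, 0.2646, 0.0396]
tcp_rot: [0.994, -0.111, -0.002, -0.0]
ft_force: [-6.0, 3.3, 2.5]
gripper_width: 0.0312
grip_force: 40.0
```

```bash
python3 -m crank '[{"x":2,"y":0,"z":0,"rx":0,"ry":0,"rz":0,"jaw":20},{"x":4,"y":0,"z":0,"rx":0,"ry":0,"rz":0,"jaw":20},{"x":6,"y":0,"z":0,"rx":0,"ry":0,"rz":0,"jaw":20},{"x":6,"y":0,"z":0,"rx":0,"ry":0,"rz":0,"jaw":20},{"x":6,"y":0,"z":0,"rx":0,"ry":0,"rz":0,"jaw":20}]' 40
```

```text
time_s: 6.38
tcp_pos: [0.5451, 0.2646, 0.0395]
tcp_rot: [0.994, -0.11, -0.008, -0.0]
ft_force: [-18.4, 5.0, 8.9]
gripper_width: 0.0308
grip_force: 40.0
```

The inner stop is met: the TCP is stalled and the force is rising to 18 N. Now I pull out.

```bash
python3 -c "
from h import *
cv2.imwrite('pics/in.png',imaging.capture('wrist')[:,:,::-1])"
python3 -m crank '[{"x":-8,"y":0,"z":0,"rx":0,"ry":0,"rz":0,"jaw":20},{"x":-15,"y":0,"z":0,"rx":0,"ry":0,"rz":0,"jaw":20},{"x":-22,"y":0,"z":0,"rx":0,"ry":0,"rz":0,"jaw":20},{"x":-29,"y":0,"z":0,"rx":0,"ry":0,"rz":0,"jaw":20},{"x":-36,"y":0,"z":0,"rx":0,"ry":0,"rz":0,"jaw":20}]' 40
python3 -m crank '[{"x":-3,"y":0,"z":0,"rx":0,"ry":0,"rz":0,"jaw":20},{"x":-6,"y":0,"z":0,"rx":0,"ry":0,"rz":0,"jaw":20},{"x":-9,"y":0,"z":0,"rx":0,"ry":0,"rz":0,"jaw":20},{"x":-12,"y":0,"z":0,"rx":0,"ry":0,"rz":0,"jaw":20},{"x":-12,"y":0,"z":0,"rx":0,"ry":0,"rz":0,"jaw":20}]' 40
```

```text
time_s: 7.05
tcp_pos: [0.5186, 0.2707, 0.0397]
tcp_rot: [0.994, -0.111, 0.001, -0.0]
ft_force: [3.8, 2.9, -4.1]
gripper_width: 0.0307
grip_force: 40.0
time_s: 7.68
tcp_pos: [0.5062, 0.2735, 0.0397]
tcp_rot: [0.994, -0.111, 0.001, -0.0]
ft_force: [4.0, 3.8, -3.8]
gripper_width: 0.0308
grip_force: 40.0
```

```bash
python3 -m crank '[{"x":-2,"y":0,"z":0,"rx":0,"ry":0,"rz":0,"jaw":20},{"x":-4,"y":0,"z":0,"rx":0,"ry":0,"rz":0,"jaw":20},{"x":-6,"y":0,"z":0,"rx":0,"ry":0,"rz":0,"jaw":20},{"x":-7,"y":0,"z":0,"rx":0,"ry":0,"rz":0,"jaw":20},{"x":-7,"y":0,"z":0,"rx":0,"ry":0,"rz":0,"jaw":20}]' 40
python3 -c "
from h import *
w=imaging.capture('wrist');v=cv2.imread('pics/in.png')[:,140:400];w=w[:,140:400,::-1]
cv2.imwrite('pics/cmp.png',np.hstack([v,w]))"
```

```text
time_s: 8.3
tcp_pos: [0.5063, 0.2736, 0.0398]
tcp_rot: [0.994, -0.112, 0.008, -0.0]
ft_force: [19.8, 1.3, -13.2]
gripper_width: 0.031
grip_force: 40.0
```

View pics/cmp.png

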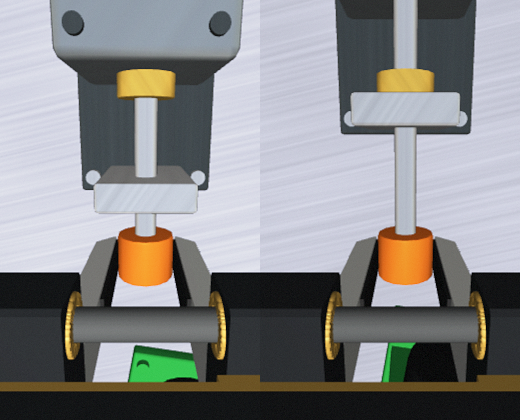

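Left frame: collar (145,82) against the gear case. Right frame: collar (405,80) behind the post, against it. The travel was 39.9 mm. Next: release, then straight up.

```bash
python3 -m crank '[{"x":0,"y":0,"z":0,"rx":0,"ry":0,"rz":0,"jaw":80},{"x":0,"y":0,"z":0,"rx":0,"ry":0,"rz":0,"jaw":80},{"x":0,"y":0,"z":0,"rx":0,"ry":0,"rz":0,"jaw":80},{"x":0,"y":0,"z":0,"rx":0,"ry":0,"rz":0,"jaw":80}]'
python3 -m crank '[{"x":0,"y":0,"z":-30,"rx":0,"ry":0,"rz":0,"jaw":80},{"x":0,"y":0,"z":-70,"rx":0,"ry":0,"rz":0,"jaw":80},{"x":0,"y":0,"z":-120,"rx":0,"ry":0,"rz":0,"jaw":80},{"x":0,"y":0,"z":-120,"rx":0,"ry":0,"rz":0,"jaw":80},{"x":0,"y":0,"z":-120,"rx":0,"ry":0,"rz":0,"jaw":80}]'
python3 -c "
from h import *
t=imaging.capture('side')[100:220,250:410];w=imaging.capture('wrist')[0:280,140:420]
t=cv2.resize(t,(480,360),interpolation=2);w=cv2.resize(w,(320,320))
o=np.zeros((360,800,3),np.uint8);o[:,:480]=t;o[:320,480:]=w;cv2.imwrite('pics/end.png',o[:,:,::-1])"
```

```text
time_s: 8.85
tcp_pos: [0.4984, 0.2748, 0.0398]
tcp_rot: [0.994, -0.111, -0.0, 0.0]
ft_force: [-0.2, -0.2, 1.7]
gripper_width: 0.0673
grip_force: 0.0
time_s: 9.48
tcp_pos: [0.4984, 0.2749, 0.1592]
tcp_rot: [0.994, -0.111, -0.0, 0.0]
ft_force: [-0.2, 0.0, -0.4]
gripper_width: 0.0801
grip_force: 0.0
```

View pics/end.png

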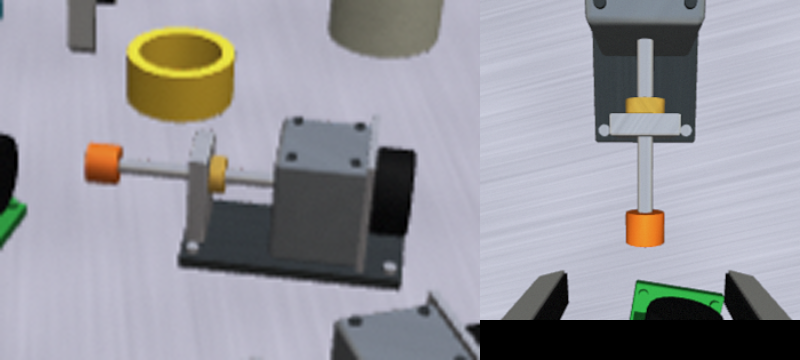

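The collar (218,173) sits against the post, the hub is fully out, and the gripper is clear.

```bash
python3 -c "
from station import env
print(env.sign_off())"
```

```text
the job is handed in; nothing more can be done
None
```

I pushed the orange-hubbed pump's shaft in to its inner stop, pulled it out 39.9 mm to its outer stop and let go with it fully out; the blue and white pumps were not touched, and I handed the job in at about 9.6 s.

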